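Start the clamp nut on the microscope stand

TASK

On the dark steel stand base, one of the two big hex nuts still sits high on the end of its stud because its thread has not dropped in. Without lifting it off the stud, back that nut off (anticlockwise seen from above) by about one flat until it drops down onto its seat, then turn it clockwise by about one flat so that the thread catches, and let go of it. Leave the other nut, which is already started, as it is.

Things in the scene. Friction and masses are not known exactly. Their poses are not given: they have to be found in the camera images.
- nut_mid (a point): The nut to start: steel hex, 52 mm across flats, 30 mm high, bore 42 mm, 0.24 kg, standing level and loose (2 mm play) on the end of a stud. Point: its centre, half-way up; 84 mm above the table at the start, 70 mm once dropped. z up; x square to one pair of flats (others at 60, 120 deg). At the start x is 22 to 40 deg anticlockwise of the base's x; clockwise of that it jams.
- nut_lug (a point): One of three lugs in the nut's bore (120 deg apart), on its x axis 15 mm out, 3 mm up. They rest on thread ledges. With the nut's x 75 to 104 deg from the base's (60 deg of backing off does it; stop at 106) they clear: released, the nut falls 14 mm; a tight grip holds it up. Then clockwise they pass under the ledges, 3 mm play: caught within 50 deg of base x, stop at 18.
- clamp_base: Fixed dark steel plate 100 x 240 mm, 30 mm high; origin under its centre, on the table; y along its length, z up. Two equal steel studs at y = +65 and -65 mm: post 46 mm wide up to the seat at 55 mm, then a 21 mm core with 3 ledges (36 mm over all, tops at 69 mm), nose at 84 mm (heights from the table). Beside the nuts fingers have room down to the plate's top.
- set_nut_mid (a point): The other nut, same size and shape, already started and seated on the other stud: leave it alone. Point: its centre, half-way up, 70 mm above the table, so 14 mm lower than the first nut.
Not all that is in view belongs to the job. What is shaped like the part that bears nut_mid but blue or green is not meant.

How it is judged:
By the outcome, as a careful person would: the job done as asked, in the order asked, and still so for the second after the job is handed in, with the robot touching nothing.
It also fails if it takes over 35 s, if anything falls off the work surface, if the arm or the gripper's body presses on something with over 40 N, if the wrist force passes 120 N, or if a joint passes its speed limit or range.

ROBOT

A 6-joint arm with a two-finger parallel gripper is mounted at the origin on the work surface. World frame = base frame: x ahead of the robot, y to its left, z up, the work surface at z = 0. Lengths are in m, angles in degrees, forces in N, time in s.
With the tool pointing down it reaches from about 0.25 to 0.725 m from the base axis. Payload 9.7 kg.
Tool frame: the origin (TCP) lies at the very end of the fingers, on their centre line; the grasp point (between the pads) lies 19 mm behind it (bot.grip_point_offset is the z of the grasp point in the tool frame, in m); z points along the fingers, x is the direction in which the jaws open and shut, and the axes are right-handed (so a half turn about z gives the same grasp; the last joint's range is limited). The gripper opens to 85 mm and grips with 20 to 120 N. Pads are 22 mm wide; open, the fingers measure 114 mm over their backs; the gripper's body (76 mm by 85 mm) begins 54 mm behind the grasp point. The pads swing forward as they close: fully open they stand 13 mm farther back than shut.
Start: joints at [66.578, 4.979, 10.078, 95.1, 0, 90], TCP at [0.219, 0.505, 0.231] pointing down, gripper open.
Joint ranges: [-179.16, 179.16], [-48.56, 103.87], [-65.8, 70.77], [-126.05, 130.52], [-82.76, 87.17], [-180, 180]. Speed limits (degrees/s): [127.2, 127.2, 147.25, 180, 180, 180].

INTERFACE

Orientations are given as [roll, pitch, yaw] about the fixed x, y, z axes, in that order (R = Rz(yaw) Ry(pitch) Rx(roll)).
In Python, from workcell import get_obs, viewer, job_done, bot gives the robot as it stands.
- The arm moves only by the shell command python3 -m handwheel 'ROWS' [FORCE]. ROWS is JSON, a list of rows, each a list of 5 numbers: the closure, from 0 (fully open) to 1 (shut), then the shift along the world's x, y, z in m, then the turn about the world's z in degrees. A call has 1 to 5 rows; each row is the pose to reach, as a shift and turn from the pose measured when the call began; what a row does not reach only later rows make up. A row lasts 1/10 s, in which the tool goes at most 50 mm and 8.59 degrees, less where a joint would pass 70% of its speed; a pose out of reach is approached as far as the arm can. A call with a gripper value outside its range is refused whole. The fingers move at their own pace and stop on an object; FORCE is the grip in N (left out, the last holds). Time passes only in rows, so rows that repeat a pose let the fingers close. It gives the time, the measured TCP pose, the force and the opening at its end, in the units of the state.
- get_obs(): the state, without advancing time (a new reading comes with each control period).
- viewer.camera(name): name is "side" or "top"; returns a dict with "color" (384x512x3 uint8, blue, green, red), "K" (3x3 intrinsics, pixels), "origin" and "orientation" of the camera in the world. Camera axes: x right, y down, z forward; pixel columns grow to the right and rows downward; lengths in m; the calibration is good to about 2 mm. A picture is of the moment at which its call begins. There is no depth.
- job_done(): hands the job in, once; it reports no verdict.
The state is a dict: "time": time; "q": joint angles; "qd": joint speeds; "joint_efforts": joint torques, N m; "ee_pos": TCP position; "tcp_rot": TCP orientation; "wrist_force": force on the tool from outside, world axes, zero at the start; "torque": the same for the moment, N m; "opening": finger opening in m.
Only numpy, scipy, OpenCV 4.12 (cv2) and the standard library are available. Lean on these libraries where they do the work, as an engineer would, in place of code of your own. Each camera call takes 0.05 s, during which the arm holds its last target.

## Working session

There is one attempt and no reset: what is moved stays moved. The work goes in short steps, Python scripts to look and compute and a shell command to move; the robot and the scene stay as the last step left them, time stands still between calls to the robot, and variables do not carry over. Pictures are saved under pics/ and viewed, and the job is handed in when it is done.

```bash
ls; mkdir -p pics; python3 - <<'E'
from workcell import get_obs, viewer, bot
import cv2
o=get_obs();print(o['time'],o['ee_pos'],o['tcp_rot'],o['opening'],o['wrist_force'],bot.grip_point_offset)
for n in('top','side'):
    c=viewer.camera(n);cv2.imwrite(f'pics/{n}0.png',c['color']);print(n,c['K'],c['origin'],c['orientation'])
E
```

```text
pics
0.0 [0.21853808 0.50447823 0.23055714] [1.79999189e+02 7.79954729e-02 6.65776579e+01] 0.08507963169569316 [-0.12264166  0.73377486 -0.21027201] -0.0187
top [[461.99312505   0.         261.81406185]
 [  0.         461.99312505 196.16526568]
 [  0.           0.           1.        ]] [ 0.37601028 -0.04944584  1.07678723] [-1.68030438e+02 -3.94846171e-02 -8.90547811e+01]
side [[447.4606628    0.         257.30663912]
 [  0.         447.4606628  192.90872121]
 [  0.           0.           1.        ]] [ 0.06012688 -0.56665     0.64226552] [-127.78661921    0.41282124  -43.38386432]
```

View pics/top0.png

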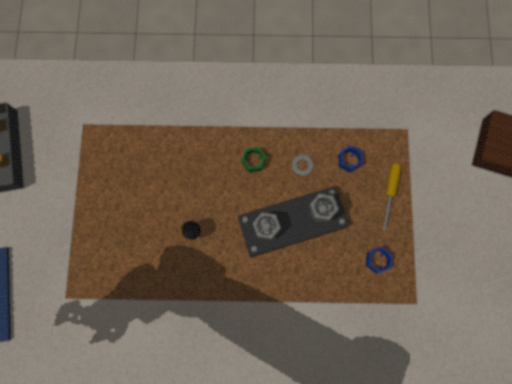

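View pics/side0.png

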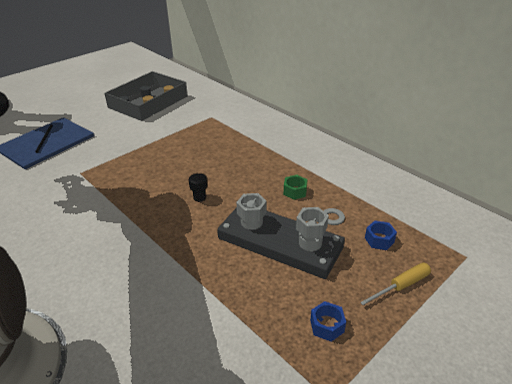

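```bash
cat > h.py <<'E'
import numpy as np, cv2
from scipy.spatial.transform import Rotation as Ro
from workcell import viewer,get_obs
def P(c):
    return np.array(c['K']),Ro.from_euler('xyz',c['orientation'],degrees=True).as_matrix(),np.array(c['origin'])
def proj(c,p):
    K,R,o=P(c);q=(np.atleast_2d(p)-o)@R;q=q@K.T;return q[:,:2]/q[:,2:]
def ray(c,uv,z):
    K,R,o=P(c);d=R@np.linalg.solve(K,[uv[0],uv[1],1]);return o+d*(z-o[2])/d[2]
def crop(c,x,y,w,h,s,name):
    im=cv2.resize(c['color'][y:y+h,x:x+w],None,fx=s,fy=s,interpolation=cv2.INTER_CUBIC);cv2.imwrite(name,im)
E
python3 - <<'E'
from h import *
for n in('top','side'):
    im=cv2.imread(f'pics/{n}0.png');c={'color':im}
    if n=='top': crop(c,233,180,125,80,6,'pics/t1.png')
    else: crop(c,210,185,140,95,5.5,'pics/s1.png')
E
```

```text
(no output)
```

View pics/t1.png

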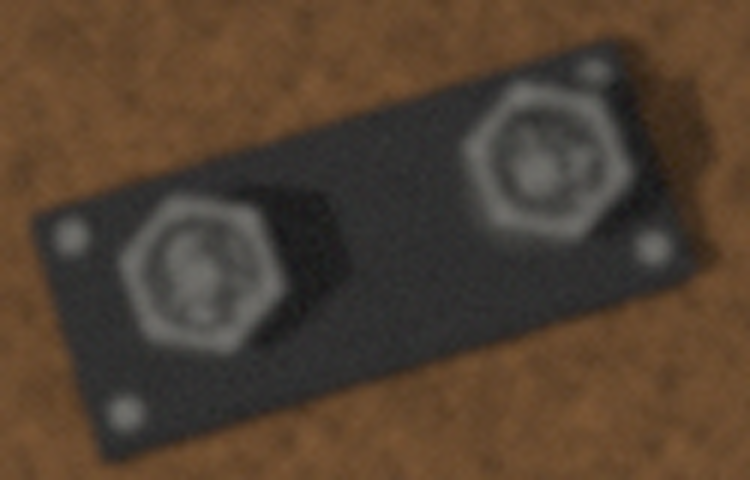

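View pics/s1.png

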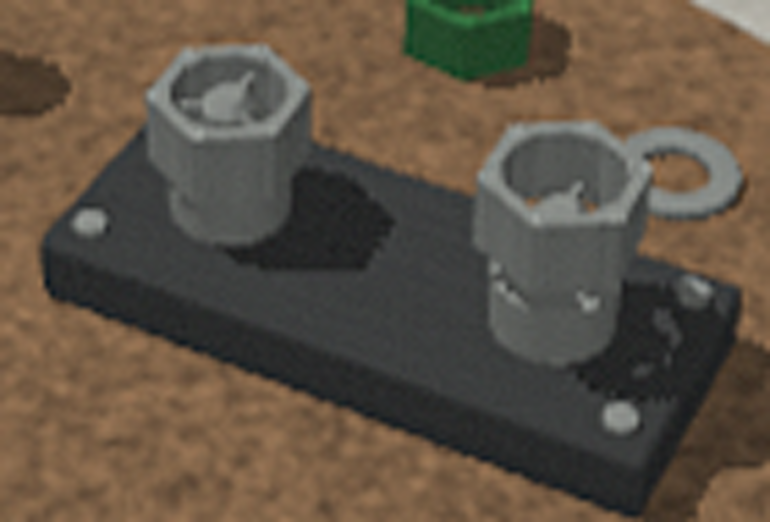

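```bash
python3 - <<'E'
from h import *
from scipy.optimize import least_squares
ct=viewer.camera('top');cs=viewer.camera('side')
C=lambda a,s,x,y:np.array(a)/s+[x,y]
off=-.5+.5/6
bt=C([(38,215),(108,460),(690,270),(612,40)],6,233,180)+off
w=np.array([ray(ct,p,.03) for p in bt]);print(w.round(4))
l=[np.linalg.norm(w[i]-w[(i+1)%4]) for i in range(4)];print(l)
e=(w[0]+w[1]-w[2]-w[3]);print('base y yaw',np.degrees(np.arctan2(e[1],e[0])), 'centre',w.mean(0))
f=(w[0]-w[1]+w[3]-w[2]);print('base x yaw',np.degrees(np.arctan2(f[1],f[0])))
hexes={'hi':(C([(530,80),(605,98),(635,172),(575,242),(493,225),(463,153)],6,233,180),C([(517,125),(597,123),(652,168),(628,224),(540,226),(478,180)],5.5,210,185),.099),
'lo':(C([(180,192),(257,207),(288,280),(230,355),(143,333),(120,265)],6,233,180),C([(177,50),(268,48),(311,98),(283,136),(183,137),(147,95)],5.5,210,185),.085)}
for k,(t,s,z) in hexes.items():
    for nm,c,px in(('top',ct,t),('side',cs,s)):
        v=np.array([ray(c,p-.4,z) for p in px]);m=v.mean(0)
        d=v-m;a=np.degrees(np.arctan2(d[:,1],d[:,0]));ph=np.degrees(np.angle(np.mean(np.exp(6j*np.radians(a)))))/6
        print(k,nm,m.round(4),'R',np.linalg.norm(d,axis=1).round(4),'flat yaw mod60',(ph+30)%60,a.round(0))
E
```

```text
[[ 0.5519  0.0053  0.03  ]
 [ 0.4591 -0.0235  0.03  ]
 [ 0.5348 -0.2437  0.03  ]
 [ 0.6243 -0.2154  0.03  ]]
[np.float64(0.09715698130763421), np.float64(0.2328632915334737), np.float64(0.09391012600184329), np.float64(0.23232319236930768)]
base y yaw 108.56961396769526 centre [ 0.54250154 -0.11932451  0.03      ]
base x yaw 17.375566315715982
hi top [ 0.5628 -0.1816  0.099 ] R [0.0306 0.031  0.0306 0.0303 0.0313 0.0314] flat yaw mod60 49.450063861355844 [  13.  -40.  -96. -164.  139.   85.]
hi side [ 0.5647 -0.1774  0.099 ] R [0.0299 0.0294 0.0286 0.0307 0.0289 0.0309] flat yaw mod60 50.92625097215205 [  77.   22.  -38. -100. -158.  142.]
lo top [ 0.5228 -0.0577  0.085 ] R [0.0304 0.0308 0.0308 0.0316 0.031  0.0301] flat yaw mod60 50.8160534239674 [  17.  -39.  -95. -161.  137.   86.]
lo side [ 0.5228 -0.0533  0.085 ] R [0.032  0.0302 0.03   0.0311 0.029  0.0292] flat yaw mod60 48.32620148092862 [  83.   18.  -49.  -94. -166.  138.]
```

```bash
python3 -m handwheel '[[0,0.022,-0.044,0,-3],[0,0.044,-0.088,0,-6],[0,0.066,-0.132,0,-9],[0,0.088,-0.176,0,-12],[0,0.11,-0.22,0,-16.6]]' 60; python3 -m handwheel '[[0,0.022,-0.044,0,0],[0,0.044,-0.088,0,0],[0,0.066,-0.132,0,0],[0,0.088,-0.176,0,0],[0,0.11,-0.22,0,0]]'; python3 -m handwheel '[[0,0.022,-0.044,0,0],[0,0.044,-0.088,0,0],[0,0.066,-0.132,0,0],[0,0.088,-0.176,0,0],[0,0.088,-0.176,0,0]]'
```

```text
time: 0.7
ee_pos: [0.3289, 0.2828, 0.2308]
tcp_rot: [180.0, 0.0, 49.9]
wrist_force: [1.2, -0.1, 0.5]
opening: 0.0858
time: 1.2
ee_pos: [0.4393, 0.0607, 0.2309]
tcp_rot: [180.0, 0.0, 49.9]
wrist_force: [1.2, 1.1, -0.1]
opening: 0.0852
time: 1.7
ee_pos: [0.5286, -0.1197, 0.229]
tcp_rot: [-180.0, 0.1, 49.6]
wrist_force: [-0.8, 0.1, -0.4]
opening: 0.0855
```

```bash
python3 -m handwheel '[[0,0.018,-0.03,-0.02,0],[0,0.035,-0.06,-0.05,0.3],[0,0.035,-0.06,-0.079,0.3],[0,0.035,-0.06,-0.079,0.3],[0,0.035,-0.06,-0.079,0.3]]'
python3 - <<'E'
from h import *
for n,b in(('top',(253,170,110,80)),('side',(220,110,160,150))):
    c=viewer.camera(n);crop(c,*b,5 if n=='top' else 4,f'pics/{n}2.png')
    print(proj(c,[[.5635,-.18,.099]]))
print(get_obs()['ee_pos'],get_obs()['q'])
E
```

```text
time: 2.2
ee_pos: [0.5632, -0.179, 0.1506]
tcp_rot: [-179.9, 0.1, 49.9]
wrist_force: [-0.2, 0.2, 0.0]
opening: 0.0854
[[323.54413558 206.1581288 ]]
[[313.61504203 217.08743027]]
[ 0.56408952 -0.17912877  0.15237942] [-1.75841703e+01  9.76411597e+00  6.62810143e+00  8.67833446e+01
 -6.90963146e-02  2.24545794e+01]
```

View pics/top2.png

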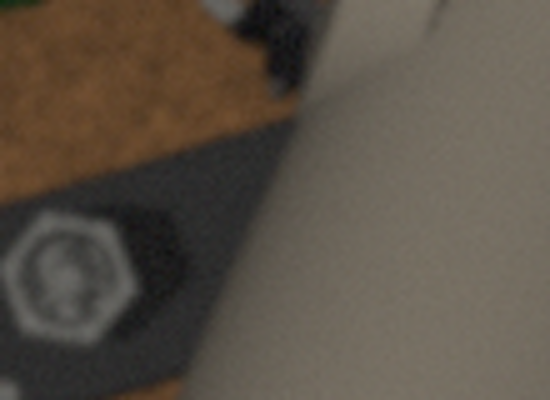

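View pics/side2.png

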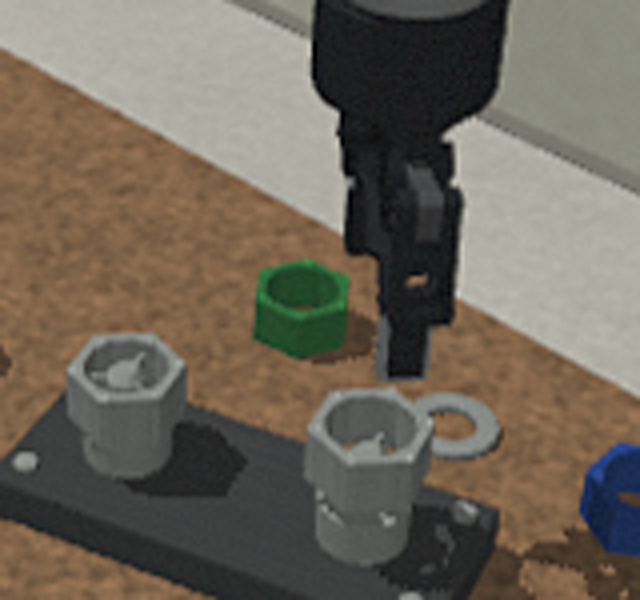

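```bash
python3 - <<'E'
from h import *
c=viewer.camera('side');o=get_obs();p=np.array(o['ee_pos'])
d=np.array([np.cos(np.radians(50)),np.sin(np.radians(50)),0]);n=np.array([-d[1],d[0],0])
for s in(-.057,-.0425,.0425,.057):print(s,proj(c,[p+s*d+[0,0,.013],p+s*d+[0,0,.013]+.011*n,p+s*d+[0,0,.013]-.011*n]).round(1).tolist())
print(proj(c,[[.5635,-.18,.099],[.5628,-.1816,.099],[.5647,-.1774,.099]]), proj(c,p))
E
```

```text
-0.057 [[321.8, 208.8], [315.2, 209.1], [328.3, 208.5]]
-0.0425 [[320.3, 203.3], [313.8, 203.6], [326.8, 203.0]]
0.0425 [[312.4, 174.2], [306.5, 174.4], [318.4, 173.9]]
0.057 [[311.2, 169.6], [305.3, 169.9], [317.1, 169.4]]
[[313.61504203 217.08743027]
 [314.02330443 217.66895976]
 [312.97657583 216.13106899]] [[315.64356721 193.93523249]]
```

```bash
python3 -m handwheel '[[0,-0.0005,-0.001,-0.03,0.2],[0,-0.0005,-0.001,-0.06,0.2],[0,-0.0005,-0.001,-0.089,0.2],[0,-0.0005,-0.001,-0.089,0.2],[0,-0.0005,-0.001,-0.089,0.2]]'
python3 - <<'E'
from h import *
c=viewer.camera('side');crop(c,220,110,160,150,4,f'pics/s3.png')
E
```

```text
time: 2.85
ee_pos: [0.5641, -0.18, 0.0652]
tcp_rot: [179.8, -0.0, 50.2]
wrist_force: [-0.1, -0.2, 0.1]
opening: 0.0853
```

View pics/s3.png

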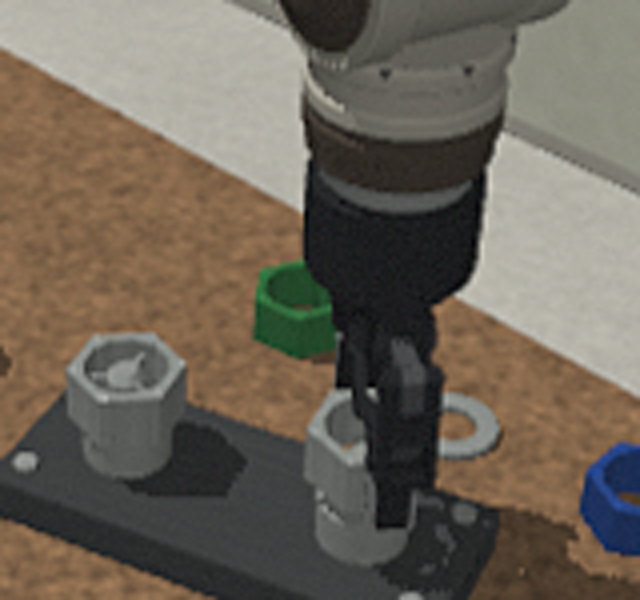

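```bash
python3 -m handwheel '[[0.3,0,0,0,0],[0.5,0,0,0,0],[0.8,0,0,0,0],[1,0,0,0,0],[1,0,0,0,0]]' 25; python3 -m handwheel '[[1,0,0,0,0],[1,0,0,0,0],[1,0,0,0,0]]' 25
```

```text
time: 3.4
ee_pos: [0.5655, -0.1805, 0.0678]
tcp_rot: [179.6, -0.1, 50.2]
wrist_force: [-1.5, -0.0, 7.9]
opening: 0.0517
time: 3.7
ee_pos: [0.5655, -0.1805, 0.0679]
tcp_rot: [179.6, -0.1, 50.2]
wrist_force: [0.4, 0.7, 0.4]
opening: 0.0518
```

```bash
python3 -m handwheel '[[1,0,0,0,0],[1,0,0,0,4],[1,0,0,0,9],[1,0,0,0,14],[1,0,0,0,20]]' 50
```

```text
time: 4.2
ee_pos: [0.5656, -0.1805, 0.0679]
tcp_rot: [179.6, -0.1, 70.4]
wrist_force: [-0.3, 0.3, -0.3]
opening: 0.0516
```

```bash
python3 -m handwheel '[[1,0,0,0,5],[1,0,0,0,10],[1,0,0,0,15],[1,0,0,0,20],[1,0,0,0,20]]' 50
```

```text
time: 4.7
ee_pos: [0.5656, -0.1805, 0.0678]
tcp_rot: [179.6, -0.1, 90.5]
wrist_force: [0.4, -0.4, -0.8]
opening: 0.0515
```

```bash
python3 -m handwheel '[[1,0,0,0,5],[1,0,0,0,10],[1,0,0,0,14],[1,0,0,0,18],[1,0,0,0,18]]' 50
python3 - <<'E'
from h import *
c=viewer.camera('side');crop(c,220,110,160,150,4,f'pics/s4.png')
E
```

```text
time: 5.2
ee_pos: [0.5653, -0.1802, 0.0673]
tcp_rot: [179.6, -0.2, 108.4]
wrist_force: [-0.7, 1.1, -3.5]
opening: 0.051
```

View pics/s4.png

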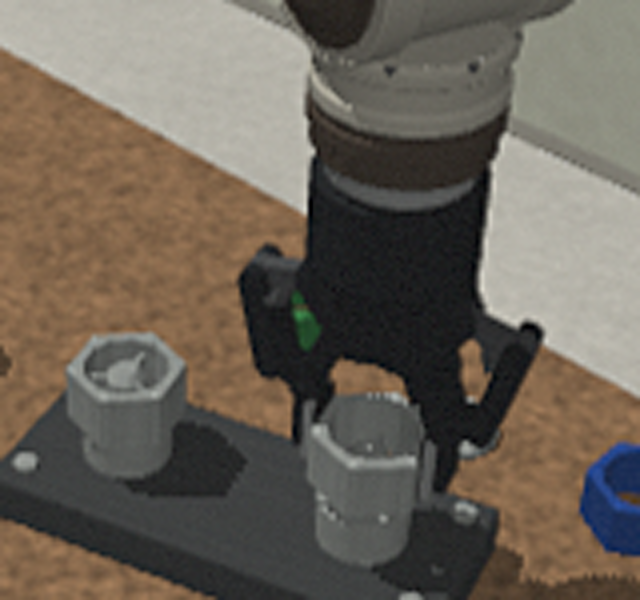

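```bash
python3 -m handwheel '[[0.3,0,0,0,0],[0,0,0,0,0],[0,0,0,0,0],[0,0,0,0,0],[0,0,0,0,0]]'
python3 - <<'E'
from h import *
c=viewer.camera('side');crop(c,220,110,160,150,4,f'pics/s5.png')
E
```

```text
time: 5.75
ee_pos: [0.5654, -0.1803, 0.0675]
tcp_rot: [179.6, -0.1, 108.3]
wrist_force: [0.4, 0.3, 0.4]
opening: 0.0854
```

View pics/s5.png

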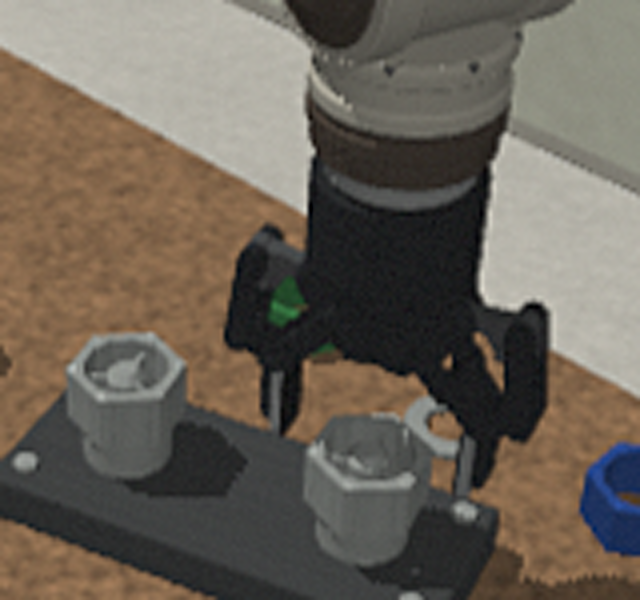

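The nut has dropped: its top is about 5 px lower and the gap above the post is gone. I'll lower the fingers and grip it again.

```bash
python3 -m handwheel '[[0,0,0,-0.008,0],[0,0,0,-0.016,0],[0,0,0,-0.016,0],[0.4,0,0,-0.016,0],[1,0,0,-0.016,0]]' 25; python3 -m handwheel '[[1,0,0,0,0],[1,0,0,0,0],[1,0,0,0,0],[1,0,0,0,0]]' 40
```

```text
time: 6.3
ee_pos: [0.5654, -0.1803, 0.0515]
tcp_rot: [179.6, -0.1, 108.3]
wrist_force: [0.3, -0.1, 0.2]
opening: 0.0589
time: 6.7
ee_pos: [0.5655, -0.1802, 0.0519]
tcp_rot: [179.6, -0.1, 108.3]
wrist_force: [-1.1, 1.8, 4.0]
opening: 0.0516
```

Gripped (51.6 mm). Now I'll turn it clockwise by about 58 degrees.

```bash
python3 -m handwheel '[[1,0,0,0,-5],[1,0,0,0,-10],[1,0,0,0,-15],[1,0,0,0,-20],[1,0,0,0,-20]]' 40
```

```text
time: 7.2
ee_pos: [0.5656, -0.1804, 0.0519]
tcp_rot: [179.6, -0.1, 88.2]
wrist_force: [0.0, -0.5, 0.3]
opening: 0.0516
```

```bash
python3 -m handwheel '[[1,0,0,0,-5],[1,0,0,0,-10],[1,0,0,0,-15],[1,0,0,0,-20],[1,0,0,0,-20]]' 40
```

```text
time: 7.7
ee_pos: [0.5657, -0.1806, 0.0519]
tcp_rot: [179.6, -0.1, 68.2]
wrist_force: [-0.3, -0.3, 1.2]
opening: 0.0518
```

```bash
python3 -m handwheel '[[1,0,0,0,-5],[1,0,0,0,-10],[1,0,0,0,-15],[1,0,0,0,-18],[1,0,0,0,-18]]' 40;  python3 -c "
from workcell import get_obs;print(get_obs()['torque'])"
```

```text
time: 8.2
ee_pos: [0.5657, -0.1807, 0.0519]
tcp_rot: [179.6, -0.1, 50.4]
wrist_force: [0.5, -0.4, 1.3]
opening: 0.0514
[-0.08748597  0.00817161  0.00750449]
```

```bash
python3 -m handwheel '[[0.3,0,0,0,0],[0,0,0,0,0],[0,0,0,0,0],[0,0,0,0,0],[0,0,0,0,0]]'; python3 -m handwheel '[[0,0,0,0.02,0],[0,0,0,0.06,0],[0,0,0,0.1,0],[0,0,0,0.14,0],[0,0,0,0.17,0]]'; python3 -m handwheel '[[0,-0.03,0.04,0,0],[0,-0.06,0.08,0,0],[0,-0.09,0.12,0,0],[0,-0.12,0.16,0,0],[0,-0.15,0.2,0,0]]'; python3 -m handwheel '[[0,-0.03,0.04,0,0],[0,-0.06,0.08,0,0],[0,-0.09,0.12,0,0],[0,-0.09,0.12,0,0],[0,-0.09,0.12,0,0]]'
python3 - <<'E'
from h import *
c=viewer.camera('side');crop(c,210,185,140,95,5.5,f'pics/s6.png')
c=viewer.camera('top');crop(c,233,180,125,80,6,f'pics/t6.png')
E
```

```text
time: 8.7
ee_pos: [0.5657, -0.1807, 0.0519]
tcp_rot: [179.6, -0.1, 50.4]
wrist_force: [-0.9, -0.0, 0.4]
opening: 0.0852
time: 9.2
ee_pos: [0.5658, -0.1808, 0.2248]
tcp_rot: [179.4, -0.1, 50.5]
wrist_force: [0.0, -1.4, -0.9]
opening: 0.0854
time: 9.7
ee_pos: [0.4144, 0.0203, 0.2248]
tcp_rot: [179.4, -0.2, 50.4]
wrist_force: [1.3, 1.0, 0.7]
opening: 0.0853
time: 10.2
ee_pos: [0.3239, 0.1413, 0.2251]
tcp_rot: [179.4, -0.2, 50.7]
wrist_force: [0.3, 0.1, 0.4]
opening: 0.0853
```

View pics/s6.png

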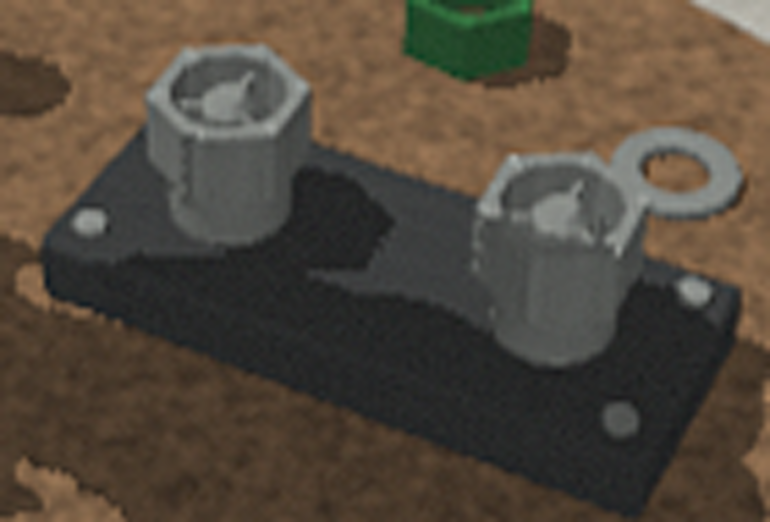

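View pics/t6.png

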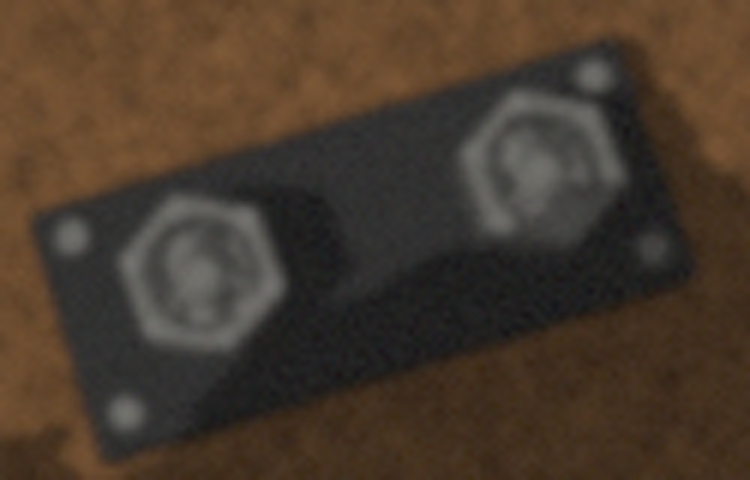

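The nut on the right (around 560,205 in the side crop) is seated level with the set nut. Its flats are back at the same angle as at the start, and the set nut has not moved.

```bash
python3 - <<'E'
from h import *
ct=viewer.camera('top')
v=np.array([ray(ct,np.array(p)/6+[233,180]-.4,.085) for p in [(525,88),(603,105),(625,180),(570,245),(495,230),(463,155)]])
d=v-v.mean(0);a=np.arctan2(d[:,1],d[:,0]);print(v.mean(0),(np.degrees(np.angle(np.mean(np.exp(6j*a))))/6+30)%60,np.linalg.norm(d,axis=1))
from workcell import job_done;job_done()
E
```

```text
[ 0.56339192 -0.18226892  0.085     ] 48.9692687119789 [0.03024248 0.03127733 0.02869009 0.02971117 0.03028921 0.03073759]
the job is handed in; nothing more can be done
```

The high nut is now down on its seat and turned under the ledges, and I handed the job in at about 10.3 s of the 35 s allowed.

- **What I did:** I gripped the nut and turned it 58° anticlockwise, to about 90° from the base's x. I then opened the fingers so it dropped, gripped it again 16 mm lower, and turned it 58° clockwise. Finally I let go and moved the arm well clear.
- **Last checks:** In the final images the nut sits level and low, like the set nut. Its flats measure about 49° in the world, or about 31° from the base's x, which is inside the caught range of 18 to 50°. The set nut and the base look unchanged.
- **Forces:** The highest wrist force I read at the end of a move was about 8 N.
- **Disagreements:** The top and side cameras differed by about 4 mm on the nut's y position at the start. When the grip first closed, the tool shifted by 1 to 3 mm. Neither caused any noticeable force. I did not test the thread by pulling on the nut, so that it caught is judged from its angle and height.

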